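Nudge the mould plate over its locating pins

TASK

Push the loose aluminium mould plate off the loading ledge and into the corner between the blue fence and the blue end stop of its fixture, nudging it until its two holes drop over the two brass pins and it lies flat on the nest floor. Only push it with the fingers: do not lift, carry or tip it up. Then let go of it, and leave the two rubber moulds and the white wax tub where they stand.

Things in the scene. Friction and masses are not known exactly. Their poses are not given: they have to be found in the camera images.
- fixture: Fixed grey bed, x -72 to 62, y -73 to 205 mm, yawed up to 0.2 rad on the bench. Origin: at bench level under the centre of the nest, where the seated plate's centre belongs; x away from the robot, y to its left, z up (all mm below in this frame). Nest floor at z = 20, y -50 to 52, open at the front (-x). Plate slides in -y from ledge into nest.
- ledge_edge (a point): Edge of the dark loading ledge towards the nest, at [0, 52, 28] mm of the fixture. Flat ledge top at z = 28: x -70 to 46, y 52 to 205. The plate slides off it level over the pins and drops 8 mm once its rear edge has left the ledge and the holes meet the pins; it may hang while pushed and drop when let go.
- fence_face (a point): On the inner face of the blue fence, at [45.5, 66, 45] mm of the fixture. The fence runs along the back, y -69 to 201, 12 mm thick, top at z = 45. A plate touching both fence and end stop has its holes within 1 mm of the pins.
- stop_face (a point): On the inner face of the blue end stop, at [0, -50.5, 45] mm of the fixture. It runs along x from -45 to 45, 12 mm thick, top at z = 45.
- plate: Loose aluminium plate 90 (x) x 100 (y) x 12 mm, 0.3 to 0.55 kg, steel bar 70 x 14 x 12 mm high on its top along the +y edge (y 33 to 47). Origin: centre of underside; z up, axes along the fixture's when seated. Starts on the ledge, underside at z = 28, centre at x -24 to -8, y 85 to 120 mm of the fixture, turned up to 0.15 rad. Friction 1 to 4 N.
- hole_front (a point): Centre of the plate's front hole (x = -30 mm) at the underside; 12 mm diameter.
- hole_back (a point): Centre of the plate's back hole (x = +30 mm) at the underside; 12 mm diameter.
- pin_front (a point): Tip of the front brass pin, 9 mm diameter with tapered top, fixed in the fixture at x = -30, y = +4 mm; tip 7.5 mm above the nest floor, 0.5 mm below the ledge top.
- pin_back (a point): Tip of the back brass pin, the same, at x = +30, y = +4 mm of the fixture.
- mould_pink: Pink two-part rubber mould, 50 x 76 x 22 mm, to the left of the fixture; bystander. Origin: centre of its underside.
- mould_teal: Dark teal two-part rubber mould, 62 x 87 x 26 mm, to the right of the fixture; bystander. Origin: centre of its underside.
- wax_tub: White open tub of wax scraps, 71 mm across, 76 mm high, behind the fixture's right end; bystander. Origin: centre of its underside.
Not all that is in view belongs to the job. What is meant by the plate is not green or orange, and is the larger of those in its own colour.

How it is judged (in metres and radians):
At the end, for the whole second after the job is handed in: Each hole centre is within 3 mm of its own pin seen from above, the plate's underside at both holes is within 2.5 mm of the nest floor, the plate is level with the bed within 0.03 rad, at rest and released (horizontal distance between hole_front and pin_front below 0.003 m and z of each of hole_front, hole_back in the frame of fixture below 0.0225 m and horizontal distance between hole_back and pin_back below 0.003 m and angle between the z axis of plate and the z axis of fixture, either way round below 0.03 rad and linear speed of plate below 0.01 m/s); the robot touches nothing.
It fails at once if the plate is lifted (its underside centre more than 10 mm above the ledge) (z of plate in the frame of fixture above 0.038 m).
It fails at once if the plate is tipped up by more than 0.35 rad (angle between plate's own z axis and vertical above 0.35 rad).
It fails at once if the plate falls off the fixture (height (world z) of plate below 0.008 m).
It fails at once if the pink mould, the teal mould or the wax tub is moved by more than 15 mm (distance of any of mould_pink, mould_teal, wax_tub from where it was at the start of the episode above 0.015 m).
It also fails if it takes over 48 s, if anything falls off the work surface, if the arm or the gripper's body presses on something with over 40 N, if the wrist force passes 120 N, or if a joint passes its speed limit or range.

ROBOT

A 7-joint arm with a two-finger parallel gripper is mounted at the origin on a cart in front of the work surface, level with it; the furniture and walls round the work are solid. World frame = base frame: x ahead of the robot, y to its left, z up, the work surface at z = 0. Lengths are in m, angles in degrees, forces in N, time in s.
With the tool pointing down it reaches from about 0.4 to 0.925 m from the base axis. Payload 5.6 kg.
Tool frame: the origin (TCP) lies midway between the tips of the shut fingers; the grasp point (between the pads) lies 19 mm behind it (manip.grip_depth is the distance from the TCP to the grasp point, in m); z points along the fingers, y is the line along which they close (so a half turn about z gives the same grasp; the last joint's range is limited). The gripper opens to 85 mm and grips with 20 to 120 N. Pads are 22 mm wide; open, the fingers measure 114 mm over their backs; the gripper's body (76 mm by 85 mm) begins 54 mm behind the grasp point. The pads swing forward as they close: fully open they stand 13 mm farther back than shut.
Start: joints at [-74.427, 26.786, -0.665, 91.828, 0.344, 61.387, -3.226], TCP at [0.201, 0.618, 0.231] pointing down, gripper open.
Joint ranges: [-144.91, 144.91], [-17.63, 115.5], [-89.93, 88.59], [15.96, 139.68], [-74.01, 254.01], [8.47, 105.57], [-167.45, 167.45]. Speed limits (degrees/s): [147.25, 147.25, 180, 180, 180, 180, 180].

INTERFACE

Orientations are given as [roll, pitch, yaw] about the fixed x, y, z axes, in that order (R = Rz(yaw) Ry(pitch) Rx(roll)).
In Python, from cell import read_state, optics, workorder, manip gives the robot as it stands. The module is installed in compiled form; this text tells all that it offers.
- The arm moves only by the tool move_arm, never from a script. Its argument "increments" is one flat list of numbers, 7 for each row, row after row: the shift along the tool's x, y, z in m, then the turn, a rotation vector about the tool's x, y, z in rad, then the finger opening in m, from 0 to 0.0854. A call has 1 to 10 rows; each row shifts and turns the commanded pose from where the row before left it, along the tool's axes as they then stand; what a row does not reach is not made up. A row lasts 1/8 s, in which the tool goes at most 62.5 mm and 10.7 degrees, less where a joint would pass 70% of its speed; a pose out of reach is approached as far as the arm can. A call is refused whole if a number of a shift passes 0.0625 or a number of a turn 0.188, either way. A call with a gripper value outside its range is refused whole. The fingers move at their own pace and stop on an object; the grip force is fixed at half the most. Time passes only in rows, so rows that do not move let the fingers close. It gives the time, the measured TCP pose, the force, the opening and the grip force at its end, in the units of the state.
- read_state(): the state, without advancing time (a new reading comes with each control period).
- optics.grab_frame(name): name is "scene" or "top" or "wrist"; returns the picture (400x640x3 uint8, red, green, blue); there is no depth.
- optics.camera_info(name): a dict with "vfov" (degrees; the focal length in pixels is half the picture's height over the tangent of half this angle, whatever the lens; pixels are square), "cx", "cy" (the principal point, pixels), "position" and "rotation" of the camera in the world. Camera axes: x right, y up, looking along -z (the intrinsics and any distortion apply to the point x, -y, -z); pixel columns grow to the right and rows downward; lengths in m; the calibration is good to about 2 mm. A picture is of the moment at which its call begins: read the wrist's pose just before it. camera_info takes no time and is no camera call; for the wrist camera it gives the pose at the moment of the call.
- workorder.hand_in(): hands the job in; it is judged then, once.
Trained networks look in the newest picture that a camera, given by its name, has taken for a name from the list of things; names that differ only in an ending like _2 or _b are one class to them, and where a whole thing is asked for, a point or a joint stands for the part that bears it (a point fixed in the world has none). Each returns a list of dicts, best first, with "conf" (0 to 1); they miss things now and then, are a little off and sometimes report something else, mostly with a low value. They report only what shows in the picture. A call takes as long as a camera call. They do not tell look-alikes from the thing itself.
- optics.silhouettes(camera, query): "region" (400x640 bool, what is visible of it) and "bbox" ([left, top, width, height] in pixels, round what is visible of it).
- optics.pinpoint(camera, query): "point" ([column, row] in pixels: a listed point, or the origin of a listed thing).
The state is a dict: "time_s": time; "q": joint angles; "qvel": joint speeds; "effort": joint torques, N m; "tool_pos": TCP position; "ee_rot": TCP orientation; "force": force on the tool from outside, world axes, zero at the start; "ft_torque": the same for the moment, N m; "opening": opening from 0.0 (shut) to 1.0 (fully open); "finger_force": force on a finger pad.
Only numpy, scipy, OpenCV 4.12 (cv2) and the standard library are available. Lean on these libraries where they do the work, as an engineer would, in place of code of your own. Each camera call takes 0.05 s, during which the arm holds its last target. There are 200 camera calls.

## Working session

There is one attempt and no reset: what is moved stays moved. The work goes in short steps, Python scripts to look and compute and a tool call to move; the robot and the scene stay as the last step left them, time stands still between calls to the robot, and variables do not carry over. Pictures are saved under pics/ and viewed, at most 10 in all, crops included, and the job is handed in when it is done.

Besides the shell and the picture viewer there is one more tool, called as name(argument=value, ...) on one line, values as JSON. move_arm: Moves the arm, as the interface text tells. Its arguments: {"type":"object","properties":{"increments":{"type":"array","items":{"type":"number"}}},"required":["increments"]}

```bash
mkdir -p pics; cat > h.py <<'E'
import numpy as np, cv2
from cell import read_state, optics, workorder, manip
def ray(cam,px):
    i=optics.camera_info(cam); f=200/np.tan(np.radians(i['vfov'])/2)
    d=np.array([(px[0]-i['cx'])/f,-(px[1]-i['cy'])/f,-1.])
    R=np.array(i['rotation'])
    return np.array(i['position']),R@d/np.linalg.norm(d)
def atz(cam,px,z):
    o,d=ray(cam,px); return o+d*(z-o[2])/d[2]
def tri(rs):
    A=0;b=0
    for o,d in rs:
        P=np.eye(3)-np.outer(d,d);A=A+P;b=b+P@o
    return np.linalg.solve(A,b)
def save(n,im): cv2.imwrite('pics/'+n+'.png',im[...,::-1])
E
python3 - <<'E'
from h import *
s=read_state();print(s['tool_pos'],s['ee_rot'],s['time_s'])
ims=[optics.grab_frame(c) for c in('scene','top')]
for c in ('scene','top','wrist'):
    i=optics.camera_info(c);print(c,i)
save('scene',ims[0]);save('top',ims[1])
for c in ('scene','top'):
  for q in ['ledge_edge','fence_face','stop_face','plate','hole_front','hole_back','pin_front','pin_back','mould_teal','wax_tub','mould_pink','fixture']:
    print(c,q,[(np.round(r['point'],1).tolist(),round(r['conf'],2)) for r in optics.pinpoint(c,q)][:4])
E
```

```text
[0.20113069 0.61750361 0.23031653] [-1.79896388e+02  7.40308335e-03  1.61961974e+02] 0.0
scene {'vfov': 46.161195812241274, 'cx': 315.48355431947397, 'cy': 202.97022306036664, 'position': array([-0.17647535, -0.72520389,  0.85581296]), 'rotation': array([ 55.01841594,   0.59300789, -41.35875401])}
top {'vfov': 50.41615597092841, 'cx': 327.20915488379376, 'cy': 197.25196039270034, 'position': array([0.35648938, 0.1259204 , 1.14098163]), 'rotation': array([ 11.78598485,   0.14311741, -85.38504297])}
wrist {'vfov': 65.79113968938891, 'cx': 322.61419651415383, 'cy': 197.24939743853014, 'position': array([0.13164027, 0.64098411, 0.37366457]), 'rotation': array([-1.67017931e+01,  4.18749877e-02,  7.19234979e+01])}
scene ledge_edge [([341.3, 226.3], 0.63)]
scene fence_face [([348.6, 212.7], 0.67)]
scene stop_face [([362.4, 238.9], 0.66), ([348.0, 214.3], 0.33)]
scene plate [([248.2, 215.7], 0.8), ([300.9, 189.9], 0.8), ([326.3, 215.1], 0.79), ([281.6, 256.7], 0.75)]
scene hole_front [([279.1, 252.2], 0.83), ([242.0, 221.6], 0.79), ([317.9, 223.7], 0.58), ([292.7, 187.3], 0.58)]
scene hole_b
[... 464 characters left out ...]
 213.2], 0.6)]
top fence_face [([364.9, 185.6], 0.87)]
top stop_face [([408.3, 214.2], 0.92)]
top plate [([272.2, 254.7], 0.92), ([343.8, 271.1], 0.76), ([276.9, 176.5], 0.68), ([351.7, 205.1], 0.57)]
top hole_front [([267.9, 182.9], 0.96), ([350.5, 217.6], 0.91), ([341.5, 266.7], 0.79), ([276.5, 265.1], 0.75)]
top hole_back [([354.6, 274.0], 0.97), ([268.2, 246.6], 0.96), ([285.8, 175.2], 0.9), ([356.3, 197.7], 0.85)]
top pin_front [([384.6, 223.1], 0.64), ([353.0, 217.6], 0.49)]
top pin_back [([390.3, 198.6], 0.66)]
top mould_teal [([461.6, 246.5], 0.85), ([410.9, 150.1], 0.7)]
top wax_tub [([412.3, 148.9], 0.71)]
top mould_pink [([226.6, 192.1], 0.58)]
top fixture [([388.7, 211.3], 0.55)]
```

View crop.

```bash
sed -i "s/R=np.array(i\['rotation'\])/R=Rot.from_euler('xyz',i['rotation'],degrees=True).as_matrix()/; 1a from scipy.spatial.transform import Rotation as Rot" h.py
python3 - <<'E'
import cv2
a=cv2.imread('pics/top.png')[100:320,180:500];b=cv2.imread('pics/scene.png')[150:320,200:450]
cv2.imwrite('pics/topc.png',cv2.resize(a,(800,550),interpolation=2));cv2.imwrite('pics/scenec.png',cv2.resize(b,(800,544),interpolation=2))
from h import *
g=lambda t,s:tri([ray('top',t),ray('scene',s)])
for n,t,s in [('pinb',(390.3,198.6),(356.6,230.4)),('pinf',(384.6,223.1),(344.4,244.6)),('fence',(364.9,185.6),(348.6,212.7)),('stop',(408.3,214.2),(362.4,238.9)),('hf',(350.5,217.6),(317.9,223.7)),('hb',(356.3,197.7),(333.4,215.1)),('plate',(351.7,205.1),(326.3,215.1)),('tub',(412,149),(410.4,228.4))]: print(n,g(t,s).round(4))
E
```

```text
pinb [ 0.5933 -0.0182  0.0341]
pinf [ 0.5377 -0.0149  0.0087]
fence [0.6241 0.0499 0.0428]
stop [ 0.5565 -0.0678  0.0519]
hf [0.5356 0.0828 0.0296]
hb [0.5876 0.072  0.0409]
plate [0.567  0.0822 0.0451]
tub [ 0.7541 -0.0803 -0.0085]
```

View pics/topc.png

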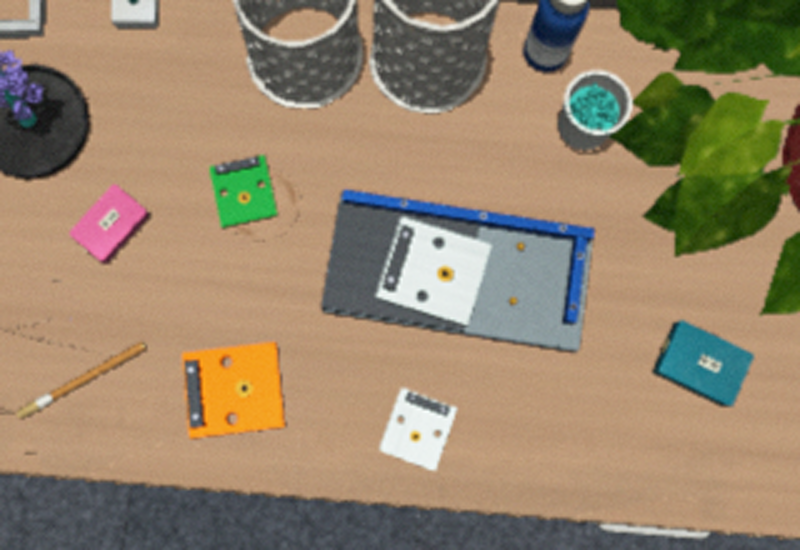

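View pics/scenec.png

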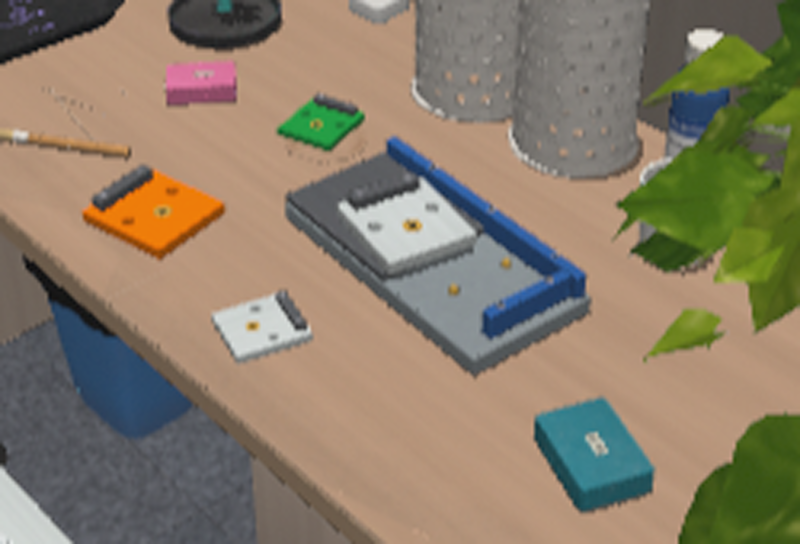

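The candidates in the top picture are green (277,176), orange (274,256), small white (347,271) and large white (354,207). The plate is the large white one on the ledge: it isn't green or orange, it's the larger of the two whites, and the enlarged crop shows it lying on the dark ledge. I'm moving the wrist camera over it.

move_arm(increments=[-0.0375, -0.033, 0, 0, 0, 0, 0.05, -0.0375, -0.033, 0, 0, 0, 0, 0.05, -0.0375, -0.033, 0, 0, 0, 0, 0.05, -0.0375, -0.033, 0, 0, 0, 0, 0.05, -0.0375, -0.033, 0, 0, 0, 0, 0.05, -0.0375, -0.033, 0, 0, 0, 0, 0.05, -0.0375, -0.033, 0, 0, 0, 0, 0.05, -0.0375, -0.033, 0, 0, 0, 0, 0.05, -0.0375, -0.033, 0, 0, 0, 0, 0.05, -0.0375, -0.033, 0, 0, 0, 0, 0.05])

```text
time_s: 2.55
tool_pos: [0.4565, 0.1868, 0.2317]
ee_rot: [180.0, 0.0, 162.0]
force: [-0.0, 0.4, -0.0]
opening: 0.588
finger_force: 0.0
```

move_arm(increments=[-0.0375, -0.033, 0, 0, 0, 0, 0.05, -0.0375, -0.033, 0, 0, 0, 0, 0.05, 0, 0, 0, 0, 0, 0, 0.05])

```text
time_s: 2.92
tool_pos: [0.5082, 0.098, 0.2316]
ee_rot: [-180.0, 0.1, 161.5]
force: [0.1, 0.8, 1.0]
opening: 0.584
finger_force: 0.0
```

```bash
cat > look.py <<'E'
from h import *
import sys
s=read_state();print(s['tool_pos'].round(4),np.round(s['ee_rot'],2),s['time_s'],s['opening'],s['force'])
im=optics.grab_frame('wrist');save(sys.argv[1],im)
print({k:np.round(v,3) for k,v in optics.camera_info('wrist').items()})
for q,z in [('pin_front',.0275),('pin_back',.0275),('hole_front',.034),('hole_back',.034),('fence_face',.045),('stop_face',.045),('ledge_edge',.028)]:
    for r in optics.pinpoint('wrist',q)[:3]:
        print(q,np.round(r['point'],1),round(r['conf'],2),atz('wrist',r['point'],z)[:2].round(4))
E
python3 look.py w1
```

```text
[0.5082 0.098  0.2316] [-1.7995e+02  1.0000e-01  1.6154e+02] 2.925 0.5840137128042512 [0.09353927 0.84432894 0.99431939]
{'vfov': np.float64(65.791), 'cx': np.float64(322.614), 'cy': np.float64(197.249), 'position': array([0.438, 0.124, 0.375]), 'rotation': array([-1.6715e+01, -4.6000e-02,  7.1701e+01])}
pin_front [247.7 221.8] 0.7 [ 0.5371 -0.0016]
pin_back [260.1 269.7] 0.96 [ 0.6017 -0.0099]
hole_front [320.1 193. ] 0.64 [0.5278 0.0943]
hole_front [445.4  13. ] 0.62 [0.3919 0.2673]
hole_front [510.7 207.1] 0.58 [0.6123 0.2996]
hole_back [462.4  66.3] 0.88 [0.4448 0.2743]
hole_back [325.5 243.3] 0.78 [0.5896 0.0811]
hole_back [260.4  84.5] 0.74 [0.3976 0.0718]
fence_face [309.3 275. ] 0.82 [0.6184 0.0512]
fence_face [288.3 234.9] 0.62 [0.5614 0.0448]
stop_face [202.6 263.1] 0.59 [ 0.5643 -0.0645]
ledge_edge [287.4 237.9] 0.95 [0.5714 0.0378]
ledge_edge [320.6 194.3] 0.47 [0.5314 0.0934]
```

View pics/w1.png

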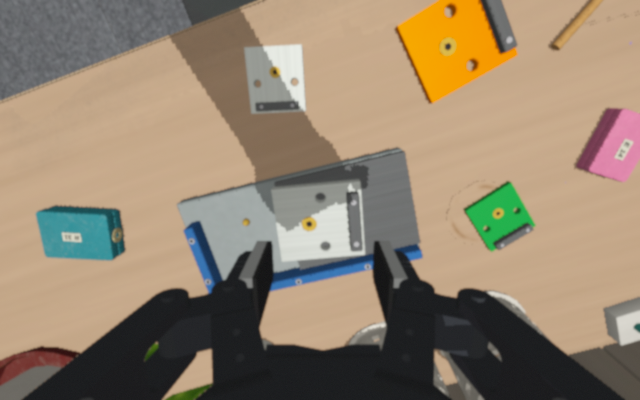

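```bash
cat > fit.py <<'E'
from h import *
from scipy.optimize import least_squares
def proj(cam,P,info=None):
    i=info or optics.camera_info(cam); f=200/np.tan(np.radians(i['vfov'])/2)
    R=Rot.from_euler('xyz',i['rotation'],degrees=True).as_matrix()
    c=(P-np.array(i['position']))@R
    return np.array([i['cx']+f*c[0]/-c[2],i['cy']-f*c[1]/-c[2]])
def fit(obs,x0,fz=False):
    def w(p,m):
        c,s=np.cos(p[2]),np.sin(p[2]);return np.array([p[0]+c*m[0]-s*m[1],p[1]+s*m[0]+c*m[1],m[2]+(p[3] if fz else 0)])
    sc={'wrist':1,'top':.5,'scene':.5}
    r=lambda p:np.concatenate([(proj(c,w(p,np.array(m)/1000.))-u)*sc[c] for c,u,m in obs])
    o=least_squares(r,x0+([0] if fz else []),loss='soft_l1',x_scale=0.01)
    return o.x,r(o.x).reshape(-1,2)
E
python3 - <<'E'
from fit import *
T=lambda a,b:(180+a/2.5,100+b/2.5)
S=lambda a,b:(200+a/3.2,150+b/3.2)
F=[('wrist',(405,150),(-71,205,28)),('wrist',(180,203),(-72,-73,20)),('wrist',(246.5,222),(-30,4,27.5)),
('top',T(579,349),(-72,-73,20)),('top',T(323,311),(-71,205,28)),('top',T(520.5,245.5),(30,4,27.5)),('top',T(513,300),(-30,4,27.5)),('top',T(343,191),(57.5,201,45)),
('scene',S(454,290),(-30,4,27)),('scene',S(506,264),(30,4,27)),('scene',S(287,197),(-71,205,28))]
P=[('wrist',(274,188),(-45,-50,40)),('wrist',(360,180),(-45,50,40)),('wrist',(366,258),(45,50,40)),('wrist',(280,263),(45,-50,40)),
('wrist',(320,197),(-30,4,40)),('wrist',(325.5,246),(30,4,40)),
('top',T(404,216),(45,50,40)),('top',T(491,241),(45,-50,40)),('top',T(468,325),(-45,-50,40)),('top',T(377,295),(-45,50,40)),
('scene',S(337,207),(-45,50,40)),('scene',S(387,265),(-45,-50,40)),('scene',S(480,235),(45,-50,40))]
for fz in(0,1):
    f,r=fit(F,[.56,-.02,-.1],fz);print('fix',f.round(4));print(r.round(1).tolist())
    p,r=fit(P,[.56,.08,-.2],fz);print('plate',p.round(4));print(r.round(1).tolist())
    d=p[:2]-f[:2];c,s=np.cos(f[2]),np.sin(f[2]);print('plate in fixture',c*d[0]+s*d[1],-s*d[0]+c*d[1],p[2]-f[2])
E
```

```text
fix [ 0.5673 -0.0099 -0.0741]
[[0.4, 0.0], [-5.0, 0.2], [-1.2, 1.0], [-1.2, 0.5], [-2.0, -0.3], [-1.4, 0.0], [-1.3, 0.1], [-1.5, -0.3], [-1.0, -1.3], [-1.0, -1.3], [-1.4, -0.9]]
plate [ 0.5604  0.0824 -0.2261]
[[-2.8, 1.2], [0.3, 1.6], [-1.7, -3.5], [1.3, -1.9], [0.4, 0.9], [-0.6, 0.2], [-1.8, 0.3], [-1.2, 0.8], [-1.4, 0.2], [-1.5, 0.4], [-0.9, -0.9], [-0.6, -0.7], [-1.3, -0.8]]
plate in fixture -0.01371265482004719 0.09154336198175236 -0.15192464355905938
fix [ 0.5697 -0.0106 -0.0713 -0.0094]
[[-2.0, 0.6], [-1.2, -0.0], [0.9, 0.1], [-1.4, 0.2], [-1.8, -0.4], [-1.5, -0.0], [-1.4, -0.1], [-1.3, -0.2], [-0.6, -0.1], [-0.7, -0.2], [-1.0, 0.3]]
plate [ 5.606e-01  8.230e-02 -2.265e-01 -5.000e-04]
[[-2.7, 1.2], [0.3, 1.7], [-1.8, -3.6], [1.3, -2.0], [0.4, 0.9], [-0.6, 0.1], [-1.8, 0.3], [-1.2, 0.8], [-1.4, 0.1], [-1.5, 0.4], [-0.9, -0.9], [-0.5, -0.7], [-1.3, -0.8]]
plate in fixture -0.015742888890273865 0.09201664256636408 -0.15519640583689115
```

The view shows the plate at (318,220), the front pin at (247,222) and the end stop at (200,255). The fit puts the plate at fixture (-15, 92) mm, turned -0.15 rad, which agrees with the text. I'll approach the front edge with the fingers open along the fixture's y.

move_arm(increments=[0, 0, 0, 0, 0, -0.125, 0.05, 0, 0, 0, 0, 0, -0.125, 0.05, 0.027, -0.011, 0, 0, 0, 0, 0.05, 0, 0, 0.0375, 0, 0, 0, 0.05, 0, 0, 0.0375, 0, 0, 0, 0.05, 0, 0, 0.0375, 0, 0, 0, 0.05, 0, 0, 0.0375, 0, 0, 0, 0.05, 0, 0, 0, 0, 0, 0, 0.05, 0, 0, 0, 0, 0, 0, 0.05])

```text
time_s: 4.45
tool_pos: [0.4797, 0.0933, 0.0824]
ee_rot: [180.0, 0.1, 176.3]
force: [0.2, -0.8, -0.6]
opening: 0.587
finger_force: 0.0
```

```bash
python3 look.py w2; python3 look.py w2b | head -1
```

```text
[0.4797 0.0933 0.0824] [1.7997e+02 8.0000e-02 1.7631e+02] 4.45 0.58684676996223 [ 0.19749354 -0.82056239 -0.58649091]
{'vfov': np.float64(65.791), 'cx': np.float64(322.614), 'cy': np.float64(197.249), 'position': array([0.407, 0.099, 0.226]), 'rotation': array([-16.851,  -0.105,  86.265])}
pin_front [187.2 302.5] 0.7 [ 0.5421 -0.0113]
pin_back [193.7 364.2] 0.62 [ 0.5993 -0.0172]
hole_front [572.9 356.2] 0.7 [0.6046 0.2788]
hole_front [580.5  65.5] 0.69 [0.3953 0.2481]
hole_front [323.  103.6] 0.62 [0.4065 0.0991]
hole_back [302.  354.6] 0.91 [0.5887 0.071 ]
hole_back [584.6 149.7] 0.85 [0.4442 0.2589]
hole_back [264.7  90.4] 0.59 [0.3967 0.0654]
stop_face [100.7 349.6] 0.65 [ 0.5633 -0.0705]
ledge_edge [186.7 300.5] 0.19 [ 0.5382 -0.0108]
[0.4792 0.093  0.0819] [1.7997e+02 6.0000e-02 1.7628e+02] 4.85 0.5864531059987992 [ 0.5859859  -0.22145536 -0.46247283]
```

View pics/w2.png

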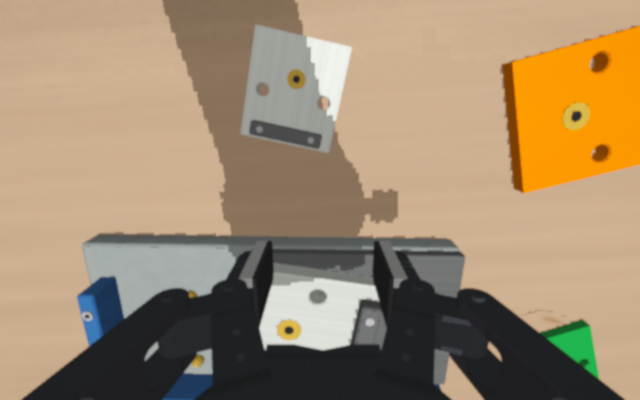

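```bash
python3 - <<'E'
from fit import *
T=lambda a,b:(180+a/2.5,100+b/2.5)
S=lambda a,b:(200+a/3.2,150+b/3.2)
W=[('wrist',(86,246),(-72,-73,20)),('wrist',(462,254),(-70,205,28)),('wrist',(191,296),(-30,4,27)),('wrist',(197,361),(30,4,27))]
F=[('top',T(579,349),(-72,-73,20)),('top',T(323,311),(-71,205,28)),('top',T(520.5,245.5),(30,4,27.5)),('top',T(513,300),(-30,4,27.5)),('top',T(343,191),(57.5,201,45)),
('scene',S(454,290),(-30,4,27)),('scene',S(506,264),(30,4,27)),('scene',S(287,197),(-71,205,28))]
PW=[('wrist',(318,297),(-30,4,40)),('wrist',(289,330),(0,0,40))]
P=[('top',T(404,216),(45,50,40)),('top',T(491,241),(45,-50,40)),('top',T(468,325),(-45,-50,40)),('top',T(377,295),(-45,50,40)),
('scene',S(337,207),(-45,50,40)),('scene',S(387,265),(-45,-50,40)),('scene',S(480,235),(45,-50,40))]
for n,F,P in(('w',W,PW),('ts',F,P),('all',W+F,PW+P)):
    f,r=fit(F,[.56,-.02,-.1]);print(n,'fix',f.round(4));print(r.round(1).tolist())
    p,r=fit(P,[.56,.08,-.2]);print('plate',p.round(4));print(r.round(1).tolist())
    d=p[:2]-f[:2];c,s=np.cos(f[2]),np.sin(f[2]);print('plate in fixture',c*d[0]+s*d[1],-s*d[0]+c*d[1],p[2]-f[2])
E
```

```text
w fix [ 0.5653 -0.0148 -0.0853]
[[-5.2, -6.5], [8.5, -0.1], [-0.9, 1.5], [0.9, 1.8]]
plate [ 0.5558  0.0651 -0.6358]
[[-0.8, 1.8], [0.9, -3.2]]
plate in fixture -0.016289191182226895 0.07879900239120287 -0.5504885659732935
ts fix [ 0.568  -0.0184 -0.0681]
[[0.5, 0.5], [-0.4, -0.1], [0.2, 0.0], [0.3, 0.1], [-0.0, -0.1], [0.2, -0.6], [0.2, -0.7], [-0.5, -0.3]]
plate [ 0.5621  0.0745 -0.2318]
[[-0.3, 0.0], [0.3, 0.7], [0.0, -0.0], [-0.1, 0.1], [0.2, -0.5], [0.6, -0.2], [-0.2, -0.3]]
plate in fixture -0.012147985947985555 0.09231132920149498 -0.16367520020532178
all fix [ 0.5673 -0.0157 -0.0748]
[[-6.5, -2.9], [6.4, -0.1], [-2.1, 3.9], [0.6, 3.9], [-0.1, 0.6], [-0.9, -0.2], [-0.3, 0.1], [-0.2, 0.2], [-0.4, -0.2], [-0.3, -0.8], [-0.2, -0.9], [-0.7, -0.5]]
plate [ 0.5597  0.073  -0.2937]
[[-1.9, -0.4], [12.4, 0.9], [0.6, 0.1], [0.9, 1.9], [-0.4, 0.8], [-0.1, -0.1], [0.3, -0.6], [-0.3, -0.0], [-0.5, 0.4]]
plate in fixture -0.014202888708687772 0.08795093044119386 -0.21890114129929084
```

move_arm(increments=[0, -0.012, 0.026, 0, 0, 0, 0.05, 0, 0, 0.026, 0, 0, 0, 0.05, 0, 0, 0, 0, 0, 0, 0.05, -0.005, 0, 0, 0, 0, 0, 0.05, -0.005, 0, 0, 0, 0, 0, 0.05, -0.005, 0, 0, 0, 0, 0, 0.05, -0.005, 0, 0, 0, 0, 0, 0.05, -0.005, 0, 0, 0, 0, 0, 0.05, 0, 0, 0, 0, 0, 0, 0.05])

```text
time_s: 6.38
tool_pos: [0.5029, 0.0792, 0.0292]
ee_rot: [-180.0, -0.0, 176.3]
force: [0.1, -0.6, 1.1]
opening: 0.592
finger_force: 0.5
```

move_arm(increments=[-0.004, 0, 0, 0, 0, 0, 0.05, -0.004, 0, 0, 0, 0, 0, 0.05])

```text
time_s: 6.62
tool_pos: [0.5107, 0.0785, 0.0291]
ee_rot: [-180.0, -0.1, 176.3]
force: [-1.8, -0.7, -0.1]
opening: 0.583
finger_force: 1.1
```

move_arm(increments=[-0.003, 0, 0, 0, 0, 0, 0.05, -0.003, 0, 0, 0, 0, 0, 0.05, 0, 0, 0, 0, 0, 0, 0.05])

```text
time_s: 7.0
tool_pos: [0.5178, 0.0786, 0.0294]
ee_rot: [180.0, 0.1, 176.3]
force: [-0.4, 0.5, -1.4]
opening: 0.59
finger_force: 0.3
```

```bash
cat > v.py <<'E'
from h import *
import sys
n=sys.argv[1];s=read_state();print(s['time_s'],s['tool_pos'].round(4),s['force'].round(1))
a=optics.grab_frame('top')[140:260,290:440];b=optics.grab_frame('scene')[170:270,270:395]
save(n,np.hstack([cv2.resize(a,(400,320),interpolation=2),cv2.resize(b,(400,320),interpolation=2)]))
E
python3 v.py v1
```

```text
7.0 [0.5178 0.0786 0.0294] [-0.4  0.5 -1.4]
```

View pics/v1.png

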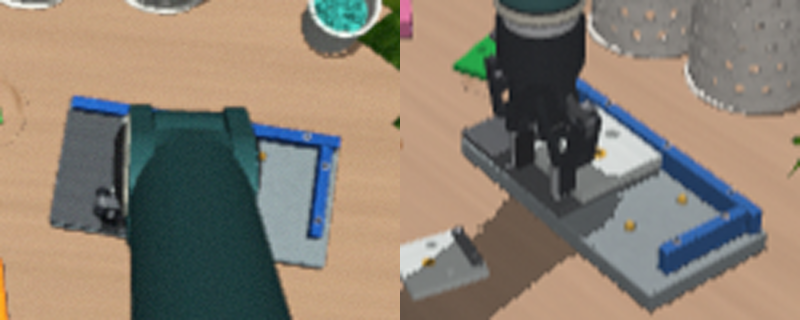

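The fingers are on the plate's front edge and the plate is close to the fence, so I'll keep pushing gently until the force rises.

move_arm(increments=[-0.002, 0, 0, 0, 0, 0, 0.05, -0.002, 0, 0, 0, 0, 0, 0.05])

```text
time_s: 7.35
tool_pos: [0.5204, 0.078, 0.0293]
ee_rot: [-180.0, -0.1, 176.3]
force: [-4.2, -1.4, 3.2]
opening: 0.586
finger_force: 2.4
```

move_arm(increments=[-0.002, 0, 0, 0, 0, 0, 0.05, -0.001, 0, 0, 0, 0, 0, 0.05])

```text
time_s: 7.6
tool_pos: [0.5206, 0.0779, 0.0288]
ee_rot: [-180.0, -0.4, 176.2]
force: [-11.2, 0.3, 9.5]
opening: 0.584
finger_force: 5.8
```

move_arm(increments=[-0.002, 0, 0, 0, 0, 0, 0.05, -0.001, 0, 0, 0, 0, 0, 0.05])

```text
time_s: 7.85
tool_pos: [0.5206, 0.0778, 0.0283]
ee_rot: [-179.9, -0.8, 176.3]
force: [-17.4, -0.0, 13.2]
opening: 0.59
finger_force: 8.9
```

It is against the fence: the TCP stalls at x = 0.5206. I'm backing off, rising, and turning 90° to get the finger pair behind the rear edge.

move_arm(increments=[0.015, 0, 0, 0, 0, 0, 0.05, 0, 0, -0.045, 0, 0, 0, 0.05, 0, 0, -0.045, 0, 0, 0.17, 0.045, 0, 0, 0, 0, 0, 0.175, 0.045, 0, 0, 0, 0, 0, 0.175, 0.045, 0, 0, 0, 0, 0, 0.175, 0.045, 0, 0, 0, 0, 0, 0.175, 0.045, 0, 0, 0, 0, 0, 0.175, 0.045, 0, 0, 0, 0, 0, 0.175, 0.045, 0, 0, 0, 0, 0, 0.175, 0.045])

```text
time_s: 9.1
tool_pos: [0.5131, 0.079, 0.1197]
ee_rot: [179.8, 0.0, 96.1]
force: [-0.2, -0.5, 0.5]
opening: 0.527
finger_force: 0.0
```

move_arm(increments=[0, 0, 0, 0, 0, 0.175, 0.045, 0.05, 0.032, 0, 0, 0, 0, 0.045, 0.04, 0.032, 0, 0, 0, 0, 0.045, 0, 0, 0, 0, 0, 0, 0.045, 0, 0, 0, 0, 0, 0, 0.045])

```text
time_s: 9.72
tool_pos: [0.5816, 0.1639, 0.1191]
ee_rot: [180.0, 0.0, 86.3]
force: [0.0, -0.7, -0.1]
opening: 0.526
finger_force: 0.0
```

```bash
python3 - <<'E'
from h import *
s=read_state();print(s['q'].round(1))
print(s['time_s'],s['tool_pos'].round(4),np.round(s['ee_rot'],1))
f=np.array([.568,-.0184]);c,sn=np.cos(-.068),np.sin(-.068);d=s['tool_pos'][:2]-f;print('fix',c*d[0]+sn*d[1],-sn*d[0]+c*d[1])
save('w3',optics.grab_frame('wrist'))
save('t3',optics.grab_frame('top'))
for q in('hole_front','hole_back','pin_front','pin_back'):
  for r in optics.pinpoint('top',q)[:3]: print(q,np.round(r['point'],1),round(r['conf'],2),atz('top',r['point'],.028)[:2].round(4))
a=cv2.imread('pics/t3.png')[140:260,290:440];b=cv2.imread('pics/w3.png')
cv2.imwrite('pics/m3.png',np.hstack([cv2.resize(a,(400,320),interpolation=2),cv2.resize(b,(400,250))[:,:] if 0 else cv2.copyMakeBorder(cv2.resize(b,(400,250)),0,70,0,0,0)]))
E
```

```text
[-43.9  33.1  33.7 105.2 -23.7  48.8  -2.4]
9.725 [0.5816 0.1639 0.1191] [180.    0.   86.3]
fix 0.0011649498923779582 0.18275572219316086
hole_front [268.  181.1] 0.93 [0.6194 0.3102]
hole_front [276.7 268. ] 0.83 [0.3909 0.2626]
hole_front [352.  212.5] 0.7 [0.5518 0.0784]
hole_back [356.4 275.1] 0.96 [0.3895 0.0559]
hole_back [272.8 245.5] 0.87 [0.4479 0.2788]
hole_back [286.1 178.7] 0.76 [0.6299 0.2622]
pin_front [385.1 221.7] 0.71 [ 0.5342 -0.0105]
pin_front [372.6 205.1] 0.33 [0.5761 0.0251]
pin_back [389.2 199.5] 0.61 [ 0.5949 -0.0182]
```

View pics/m3.png

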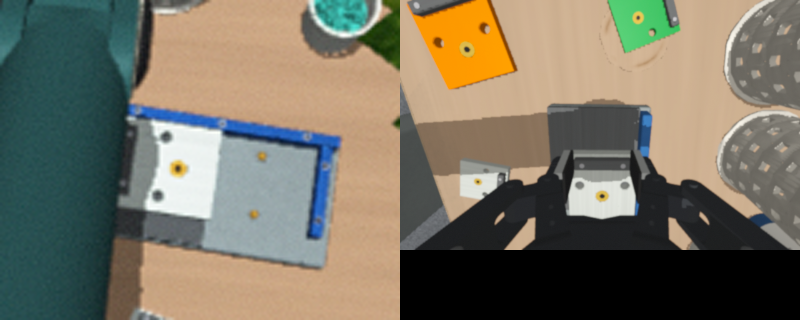

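The plate lies square against the fence. I'll descend behind its rear edge and push in -y.

move_arm(increments=[0, -0.001, 0.044, 0, 0, 0, 0.045, 0, 0, 0.043, 0, 0, 0, 0.045, 0, 0, 0, 0, 0, 0, 0.045, -0.01, 0, 0, 0, 0, 0, 0.045, -0.01, 0, 0, 0, 0, 0, 0.045, -0.006, 0, 0, 0, 0, 0, 0.045, -0.006, 0, 0, 0, 0, 0, 0.045, -0.006, 0, 0, 0, 0, 0, 0.045, -0.006, 0, 0, 0, 0, 0, 0.045, 0, 0, 0, 0, 0, 0, 0.045])

```text
time_s: 11.28
tool_pos: [0.5785, 0.1217, 0.0335]
ee_rot: [179.9, -0.1, 86.3]
force: [0.4, 4.4, 2.8]
opening: 0.526
finger_force: 2.0
```

move_arm(increments=[-0.005, 0, 0, 0, 0, 0, 0.045, -0.005, 0, 0, 0, 0, 0, 0.045, -0.005, 0, 0, 0, 0, 0, 0.045, -0.005, 0, 0, 0, 0, 0, 0.045, -0.005, 0, 0, 0, 0, 0, 0.045, -0.005, 0, 0, 0, 0, 0, 0.045])

```text
time_s: 12.02
tool_pos: [0.5762, 0.0925, 0.033]
ee_rot: [180.0, -0.1, 86.4]
force: [-0.9, 6.1, 4.2]
opening: 0.525
finger_force: 3.0
```

```bash
cat > m.py <<'E'
from h import *
import sys
n=sys.argv[1]
s=read_state();print(s['time_s'],s['tool_pos'].round(4),np.round(s['ee_rot'],1),s['force'].round(1))
f=np.array([.568,-.0184]);c,sn=np.cos(-.068),np.sin(-.068);d=s['tool_pos'][:2]-f;print('fix',c*d[0]+sn*d[1],-sn*d[0]+c*d[1])
a=optics.grab_frame('top')[140:260,290:440];w=optics.grab_frame('wrist')[150:400,120:520];b=optics.grab_frame('scene')[180:280,290:415]
save(n,np.vstack([np.hstack([cv2.resize(a,(400,320),interpolation=2),cv2.resize(b,(400,320),interpolation=2)]),np.hstack([w,w*0])]))
E
python3 m.py m4
```

```text
12.025 [0.5762 0.0925 0.033 ] [ 1.80e+02 -1.00e-01  8.64e+01] [-0.9  6.1  4.2]
fix 0.0006884830466018241 0.1112393454286717
```

View pics/m4.png

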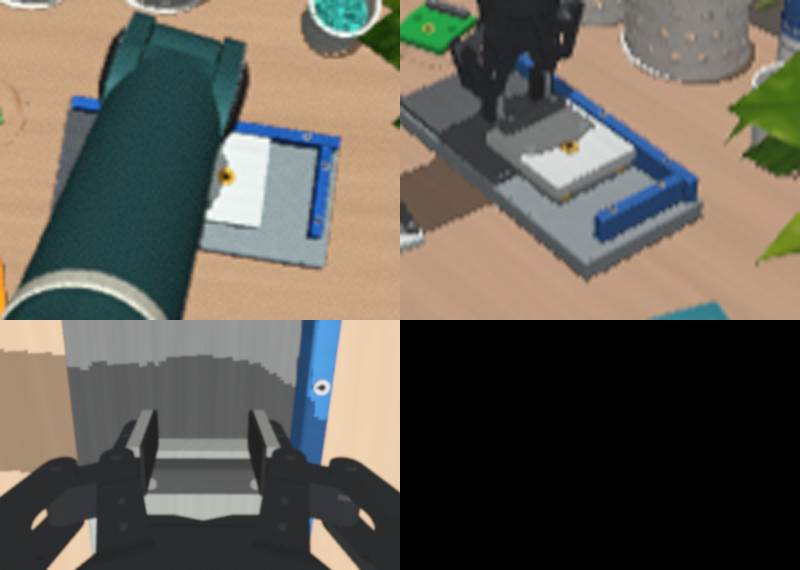

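The plate slides straight along the fence with its leading edge over the pins (scene crop about (565,192)). I'll continue.

move_arm(increments=[-0.005, 0, 0, 0, 0, 0, 0.045, -0.005, 0, 0, 0, 0, 0, 0.045, -0.005, 0, 0, 0, 0, 0, 0.045, -0.005, 0, 0, 0, 0, 0, 0.045, -0.005, 0, 0, 0, 0, 0, 0.045, -0.005, 0, 0, 0, 0, 0, 0.045])

```text
time_s: 12.92
tool_pos: [0.574, 0.0619, 0.0325]
ee_rot: [-180.0, -0.1, 86.4]
force: [-1.1, 6.3, 4.6]
opening: 0.525
finger_force: 2.8
```

move_arm(increments=[-0.004, 0, 0, 0, 0, 0, 0.045, -0.004, 0, 0, 0, 0, 0, 0.045, -0.004, 0, 0, 0, 0, 0, 0.045])

```text
time_s: 13.3
tool_pos: [0.573, 0.0498, 0.0324]
ee_rot: [-180.0, -0.1, 86.4]
force: [-0.9, 5.7, 2.5]
opening: 0.529
finger_force: 2.7
```

move_arm(increments=[-0.002, 0, 0, 0, 0, 0, 0.045, -0.002, 0, 0, 0, 0, 0, 0.045])

```text
time_s: 13.55
tool_pos: [0.5728, 0.0434, 0.0321]
ee_rot: [180.0, 0.1, 86.3]
force: [-0.6, -1.0, -0.2]
opening: 0.523
finger_force: 0.0
```

move_arm(increments=[-0.002, 0, 0, 0, 0, 0, 0.045, -0.002, 0, 0, 0, 0, 0, 0.045])

```text
time_s: 13.8
tool_pos: [0.5724, 0.0408, 0.0321]
ee_rot: [-180.0, -0.0, 86.3]
force: [-0.8, 2.5, 0.0]
opening: 0.53
finger_force: 1.3
```

The force fell to zero at y = 0.043, so the plate has probably dropped. I'm backing off to look.

move_arm(increments=[0.01, 0, 0, 0, 0, 0, 0.045, 0.005, 0, -0.04, 0, 0, 0, 0.045, 0.02, 0, -0.05, 0, 0, 0, 0.045, 0.05, 0, -0.05, 0, 0, 0, 0.045, 0.06, 0, 0, 0, 0, 0, 0.045, 0.03, 0, 0, 0, 0, 0, 0.045, 0, 0, 0, 0, 0, 0, 0.045, 0, 0, 0, 0, 0, 0, 0.045])

```text
time_s: 14.8
tool_pos: [0.5835, 0.2086, 0.1664]
ee_rot: [180.0, 0.1, 86.3]
force: [0.3, -0.4, 0.3]
opening: 0.526
finger_force: 0.0
```

```bash
python3 m.py m5; python3 - <<'E'
from fit import *
optics.grab_frame('top');optics.grab_frame('scene')
for c in('top','scene'):
  for m in [(-30,4,32),(30,4,32)]:
    cc,s=np.cos(-.068),np.sin(-.068);P=np.array([.568+(cc*m[0]-s*m[1])/1e3,-.0184+(s*m[0]+cc*m[1])/1e3,m[2]/1e3]);print(c,'expected top-of-hole px if seated',proj(c,P).round(1))
  for q in('hole_front','hole_back','pin_front','pin_back'):
    print(q,[(np.round(r['point'],1).tolist(),round(r['conf'],2)) for r in optics.pinpoint(c,q)[:4]])
E
```

```text
14.8 [0.5835 0.2086 0.1664] [1.80e+02 1.00e-01 8.63e+01] [ 0.3 -0.4  0.3]
fix 6.896528757884511e-05 0.22749994458387146
top expected top-of-hole px if seated [386.1 220. ]
top expected top-of-hole px if seated [388.8 197.9]
hole_front [([344.2, 266.2], 0.84), ([385.9, 220.0], 0.6)]
hole_back [([386.0, 197.1], 0.91), ([384.7, 223.9], 0.62), ([354.3, 276.4], 0.58)]
pin_front [([385.1, 222.8], 0.82)]
pin_back [([390.3, 197.3], 0.68)]
scene expected top-of-hole px if seated [342.3 238. ]
scene expected top-of-hole px if seated [358.5 229.7]
hole_front [([281.9, 247.5], 0.95), ([340.1, 239.9], 0.88), ([242.0, 220.6], 0.7), ([291.3, 188.4], 0.58)]
hole_back [([283.1, 255.5], 0.9), ([356.7, 233.8], 0.89), ([255.4, 210.2], 0.84), ([308.3, 190.5], 0.59)]
pin_front [([341.4, 241.5], 0.95), ([412.1, 227.5], 0.73)]
pin_back [([342.3, 241.1], 0.64), ([357.4, 231.0], 0.58)]
```

View pics/m5.png

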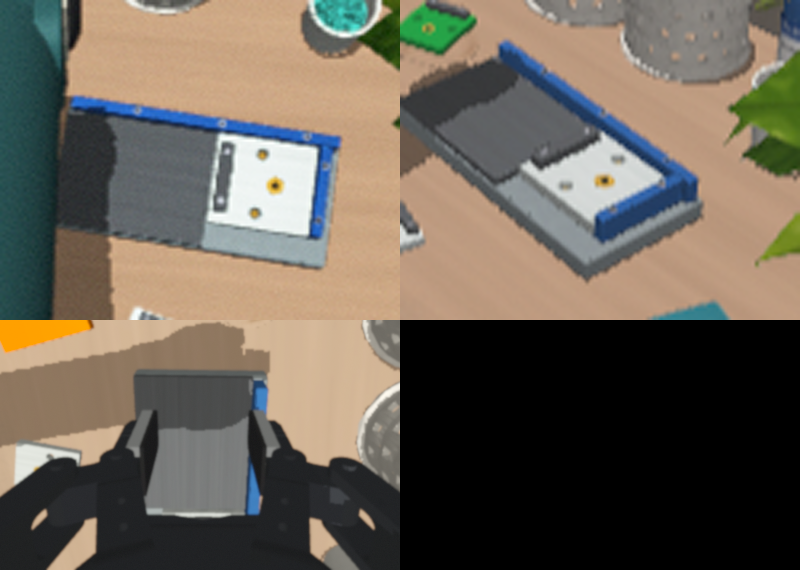

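Both cameras show the plate seated. Brass shows in both holes, at (566,185) and (618,158) in the scene crop, which is full-frame (341.9,237.8) and (358.1,229.4). That is within 0.5 px of the positions predicted for a seated plate. The plate top lies below the ledge and the arm is clear.

```bash
python3 -c "
from h import *
print(workorder.hand_in())"
```

```text
the job is handed in; nothing more can be done
None
```

The plate is seated over both pins in the fixture corner, by my camera check, and the job is handed in with the arm clear and the moulds and tub never approached; the hand-in returned no verdict.

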